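Hinge check on the slide cases

ROBOT

A 6-joint arm with a two-finger parallel gripper is mounted at the origin on the work surface. World frame = base frame: x ahead of the robot, y to its left, z up, the work surface at z = 0. Lengths are in m, angles in rad, forces in N, time in s.
With the tool pointing down it reaches from about 0.35 to 0.95 m from the base axis. Payload 17.4 kg.
Tool frame: the origin (TCP) lies midway between the tips of the shut fingers; the grasp point (between the pads) lies 19 mm behind it; z points along the fingers, y is the line along which they close (so a half turn about z gives the same grasp; the last joint's range is limited). The gripper opens to 93 mm and grips with 3 to 60 N. Pads are 15 mm wide; open, the fingers measure 128 mm over their backs; the gripper's body (75 mm by 188 mm) begins 65 mm behind the grasp point.
Start: joints at [1.259, 0.116, 1.442, -0, 1.584, -0.038], TCP at [0.183, 0.65, 0.219] pointing down, gripper open.
Joint ranges: [-2.83, 2.83], [-0.83, 2.19], [0.07, 2.5], [-1.14, 4.28], [0.01, 3], [-2.97, 2.97]. Speed limits (rad/s): [1.89, 1.89, 2.22, 3.14, 3.14, 3.14].

INTERFACE

Orientations are given as a unit quaternion [x, y, z, w].
In Python, from station import env gives the robot as it stands. Calls block until the motion is done:
- env.move_ptp(position, orientation): joint-space move of the TCP to a pose.
- env.move_straight(position, rotation=None, feed=0.15): straight line of the TCP; rotation=None keeps the orientation; feed is the mean speed in m/s.
- env.movej(angles): joint-space move.
- env.let_go() and env.close(grip_force=None): open the fingers fully, or close them until they stop; grip_force is the grip in N (None keeps the last).
- env.hold(seconds).
- env.ik(position, orientation): joint angles nearest the present ones, or None.
- env.get_obs(): the state.
- env.get_image(name): name is "scene" or "side" or "wrist"; returns the picture (420x560x3 uint8, red, green, blue); there is no depth.
- env.camera_info(name): a dict with "K" (3x3 intrinsics, pixels), "pose" (4x4, takes a point from camera to world coordinates); the wrist camera has in their place "mount" (4x4, takes a point from camera to tool coordinates, whose origin is the TCP and whose axes are the flange's). Camera axes: x right, y up, looking along -z (the intrinsics and any distortion apply to the point x, -y, -z); pixel columns grow to the right and rows downward; lengths in m; the calibration is good to about 2 mm. A picture is of the moment at which its call begins: read the wrist's pose just before it. camera_info takes no time and is no camera call.
A pose or a line that the arm cannot do raises env.IKError and nothing moves.
- env.close_job(): hands the job in; it is judged then, once.
The state is a dict: "t": time; "joint_positions": joint angles; "joint_vel": joint speeds; "joint_efforts": joint torques, N m; "position": TCP position; "tcp_rot": TCP orientation; "force": force on the tool from outside, world axes, zero at the start; "ft_torque": the same for the moment, N m; "opening": finger opening in m; "finger_force": force on a finger pad.
Only numpy, scipy, OpenCV 4.12 (cv2) and the standard library are available. Lean on these libraries where they do the work, as an engineer would, in place of code of your own. Each camera call takes 0.05 s, during which the arm holds its last target. There are 200 camera calls.

TASK

Two identical wooden slide cases stand on the bench; one of them has a stiff hinge. Beginning with the case on the robot's left (+y) and then the one on its right, raise each lid about half-way by its brass pull and let go: a good lid drops shut by itself, a stiff one stays up where it was left. Push the stiff lid shut and set that case gently, flat on its base, in the red reject tray; leave the good case and everything else on the bench where they stand.

Things in the scene. Friction and masses are not known exactly. Their poses are not given: they have to be found in the camera images.
- lid_a (a joint): hinge angle of case a's lid in rad: 0 shut, grows as its front is raised, stop at 1.25. The lid is 90 x 54 x 10 mm; the hinge line lies along the case's y, 45 mm behind the case's centre (+x of the case) and 34 mm above its underside. Either a free hinge (the lid drops shut when let go) or a stiff one (it stays up where it is left and takes about 1 N at the pull to move)
- lid_b (a joint): the same for case b
- mid_a (a point): centre of case a, a loose pale wooden box 90 (x) x 56 (y) x 44 mm high with its lid shut, about 0.45 kg, full of glass slides; this point is 22 mm above its underside. Its x axis runs from the front, where the pull is, to the hinge; z up. The box below the lid is 34 mm high and solid to the touch, to be gripped across its 56 mm width
- mid_b (a point): centre of case b, which looks and measures the same as case a; which of the two stands on the left changes
- pull_a (a point): centre of the 16 mm brass ball that is the pull of lid a: it stands out on a 6 mm thick stem, 26 mm before the lid's front edge, 116 mm from the hinge line and 5 mm above it (39 mm above the case's underside) with the lid shut; free space below and on both sides of it. It moves with the lid; axes as the case's when shut
- pull_b (a point): the same for lid b
- tray: red reject tray, fixed to the bench, 200 (x) x 170 (y) x 18 mm high outside, walls and floor 4 mm thick, open above; its origin is the centre of its underside, on the bench
- block_mid (a point): bystander: centre of a loose dark wooden block 55 x 55 x 35 mm high
- vial_mid (a point): bystander: centre of a small amber vial with a black cap, 26 mm across, 50 mm high, standing
- carton_mid (a point): bystander: centre of a flat red and green slide carton 55 x 85 x 30 mm high
There are look-alikes about, which are no part of the job. What is shaped like the part that bears lid_a but blue or turquoise is not meant. What is shaped like the part that bears lid_b but blue or turquoise is not meant.

How it is judged:
By the outcome, as a careful person would: the job done as asked, in the order asked, and still so for the second after the job is handed in, with the robot touching nothing.
It also fails if it takes over 72 s, if anything falls off the work surface, if the arm or the gripper's body presses on something with over 40 N, if the wrist force passes 120 N, or if a joint passes its speed limit or range.

## Working session

There is one attempt and no reset: what is moved stays moved. The work goes in short steps, each a Python script; the robot and the scene stay as the last script left them, time stands still between calls to the robot, and variables do not carry over. Pictures are saved under pics/ and viewed, at most 10 in all, crops included, and the job is handed in when it is done.

```bash
ls; mkdir -p pics; python3 - <<'E'
from station import env
import cv2, numpy as np
for n in ("scene","side"):
    cv2.imwrite(f"pics/{n}0.png", env.get_image(n)[:,:,::-1]); c=env.camera_info(n); print({k:np.round(v,3).tolist() if k in('K','pose','mount') else v for k,v in c.items()})
c=env.camera_info("wrist");print(c)
o=env.get_obs();print(o)
E
```

```text
pics
{'K': [[475.164, 0.0, 281.06], [0.0, 475.164, 210.798], [0.0, 0.0, 1.0]], 'pose': [[0.137, -0.536, 0.833, 1.384], [0.99, 0.094, -0.102, -0.115], [-0.023, 0.839, 0.544, 0.593], [0.0, 0.0, 0.0, 1.0]]}
{'K': [[469.993, 0.0, 282.716], [0.0, 469.993, 209.631], [0.0, 0.0, 1.0]], 'pose': [[0.796, 0.408, -0.447, 0.051], [-0.605, 0.559, -0.567, -0.624], [0.018, 0.722, 0.692, 0.829], [0.0, 0.0, 0.0, 1.0]]}
{'K': array([[359.95124728,   0.        , 281.3720348 ],
       [  0.        , 359.95124728, 207.83051423],
       [  0.        ,   0.        ,   1.        ]]), 'mount': array([[-2.85495813e-04,  9.62715931e-01,  2.70514242e-01,
         7.55019277e-02],
       [ 9.99999234e-01, -5.09847632e-05,  1.23682745e-03,
         1.49380689e-03],
       [ 1.20450559e-03,  2.70514388e-01, -9.62715179e-01,
        -1.65586464e-01],
       [ 0.00000000e+00,  0.00000000e+00,  0.00000000e+00,
         1.00000000e+00]])}
{'t': 0.1, 'joint_positions': array([ 1.25920354e+00,  1.16431382e-01,  1.44220109e+00, -8.15679466e-06,
        1.58400378e+00, -3.77877834e-02]), 'joint_vel': array([-0.00018389, -0.0013052 , -0.00058638, -0.00066892,  0.00139971,
       -0.00041224]), 'joint_efforts': array([ 1.83762946e-03, -7.22897243e+01, -6.23858070e+01,  7.82614248e-02,
        2.29091384e-02, -1.19132546e-04]), 'position': array([0.18246347, 0.64967682, 0.21798185]), 'tcp_rot': array([ 1.36475293e-01,  9.90643337e-01, -5.14568157e-04, -8.66746480e-05]), 'force': array([ 0.34071088, -0.15554002, -0.25630835]), 'ft_torque': array([ 0.02191891, -0.01786433, -0.02972605]), 'finger_force': 0.0, 'opening': 0.09309987353860674}
```

View pics/scene0.png

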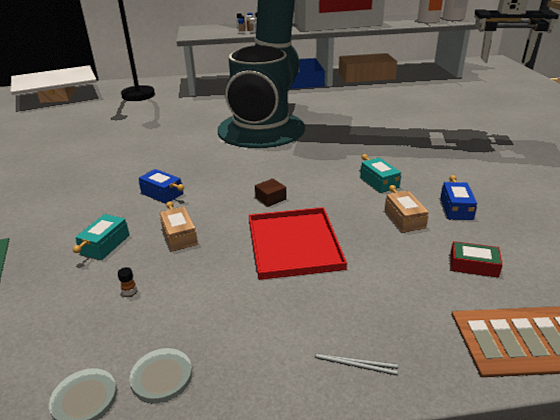

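View pics/side0.png

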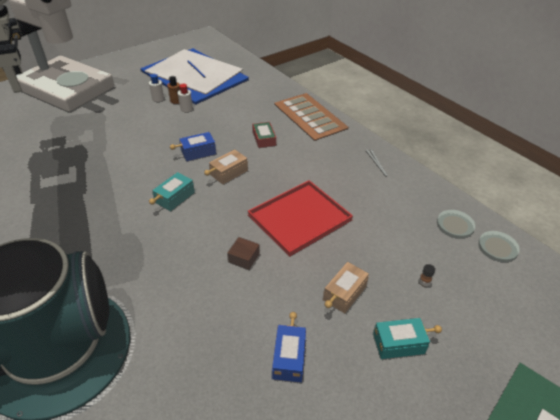

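The scene view shows the pale wood cases at about (407,210), which is robot-left, and (178,227), which is robot-right. Both have their brass pulls facing the robot. The tray is at (296,242), with blue and teal decoys near each case. The side view agrees: left case at (228,166), right case at (346,287). Next I'll measure by masks and rays.

```bash
cat > h.py <<'E'
import cv2, numpy as np
from station import env
from scipy.spatial.transform import Rotation as R
def campose(n, obs=None):
    c=env.camera_info(n)
    if n!="wrist": return c["K"],np.array(c["pose"]),c
    T=np.eye(4); T[:3,:3]=R.from_quat(obs["tcp_rot"]).as_matrix(); T[:3,3]=obs["position"]
    return c["K"],T@c["mount"],c
def ray(K,P,uv):
    d=np.array([(uv[0]-K[0,2])/K[0,0],-(uv[1]-K[1,2])/K[1,1],-1.0]); return P[:3,3],P[:3,:3]@(d/np.linalg.norm(d))
def onz(K,P,uv,z):
    o,d=ray(K,P,uv); return o+d*(z-o[2])/d[2]
def tri(r1,r2):
    A=[];b=[]
    for o,d in (r1,r2):
        M=np.eye(3)-np.outer(d,d);A.append(M);b.append(M@o)
    x=np.linalg.lstsq(np.vstack(A),np.hstack(b),rcond=None)[0]
    return x,[np.linalg.norm(M@x-v) for M,v in zip(A,b)]
def blobs(m,amin=15):
    n,l,s,c=cv2.connectedComponentsWithStats(m.astype(np.uint8)); return [(tuple(np.round(c[i],1)),int(s[i,4]),s[i,:4].tolist(),l==i) for i in range(1,n) if s[i,4]>=amin]
def down(yaw):  # tool down; tool y axis (closing line) at world angle yaw+90deg => x at yaw
    x=np.array([np.cos(yaw),np.sin(yaw),0]); z=np.array([0,0,-1.]); return R.from_matrix(np.c_[x,np.cross(z,x),z]).as_quat()
E
python3 - <<'E'
from h import *
for n in ("scene","side"):
    im=cv2.imread(f"pics/{n}0.png"); hsv=cv2.cvtColor(im,cv2.COLOR_BGR2HSV); K,P,c=campose(n); print(n,[k for k in c])
    H,S,V=cv2.split(hsv)
    pts=[(407,210),(394,190),(380,214),(178,227),(170,206)] if n=="scene" else [(228,172),(210,173),(346,295),(329,303)]
    for p in pts: print(p,hsv[p[1],p[0]])
    print("wood",[b[:3] for b in blobs((H>=8)&(H<=25)&(S>70)&(V>60)&(V<256))])
    print("red",[b[:3] for b in blobs(((H<6)|(H>174))&(S>150)&(V>60),200)])
    print("lab",[(b[:3],onz(K,P,b[0],.044).round(3)) for b in blobs((S<50)&(V>185),30) if b[1]<600])
E
```

```text
scene ['K', 'pose']
(407, 210) [ 15 128 201]
(394, 190) [ 18 170 204]
(380, 214) [ 15  24 146]
(178, 227) [ 15 128 189]
(170, 206) [ 18 161 218]
wood [((np.float64(434.8), np.float64(4.8)), 147, [428, 0, 15, 11]), ((np.float64(554.1), np.float64(3.9)), 94, [548, 0, 12, 10]), ((np.float64(503.7), np.float64(19.0)), 94, [486, 18, 36, 3]), ((np.float64(241.7), np.float64(26.5)), 38, [239, 20, 6, 11]), ((np.float64(250.0), np.float64(25.5)), 35, [247, 20, 6, 11]), ((np.float64(369.5), np.float64(67.5)), 1327, [339, 53, 58, 30]), ((np.float64(556.1), np.float64(79.5)), 33, [550, 77, 10, 7]), ((np.float64(54.4), np.float64(95.0)), 430, [37, 87, 38, 16]), ((np.float64(364.6), np.float64(156.6)), 37, [361, 154, 8, 6]), ((np.float64(453.1), np.float64(178.4)), 49, [449, 175, 12, 7]), ((np.float64(270.1), np.float64(185.8)), 258, [255, 179, 31, 15]), ((np.float64(177.3), np.float64(185.9)), 64, [170, 182, 14, 9]), ((np.float64(405.3), np.float64(211.4)), 1194, [385, 185, 44, 48]), ((np.float64(178.0), np.float64(228.8)), 1064, [160, 201, 38, 51]), ((np.float64(454.6), np.float64(208.4)), 21, [
[... 2959 characters left out ...]
(np.float64(227.8), np.float64(159.5)), 103, [220, 155, 17, 10]), array([0.556, 0.263, 0.044])), (((np.float64(172.0), np.float64(184.3)), 101, [164, 179, 17, 12]), array([0.386, 0.259, 0.044])), (((np.float64(346.7), np.float64(280.1)), 236, [336, 271, 22, 19]), array([ 0.537, -0.23 ,  0.044])), (((np.float64(30.3), np.float64(306.3)), 65, [12, 295, 37, 21]), array([-0.009,  0.093,  0.044])), (((np.float64(402.4), np.float64(331.4)), 286, [390, 324, 26, 15]), array([ 0.539, -0.384,  0.044])), (((np.float64(289.5), np.float64(346.6)), 296, [282, 336, 16, 22]), array([ 0.346, -0.28 ,  0.044])), (((np.float64(545.9), np.float64(416.2)), 96, [539, 411, 18, 9]), array([ 0.611, -0.638,  0.044]))]
```

```bash
python3 - <<'E'
from h import *
K,P,_=campose("scene")
K2,P2,_=campose("side")
for nm,a,b,l in (("L",(393,189),(209,173),(.555,.262)),("R",(169.5,205),(329,303),(.5365,-.231))):
    print(nm,onz(K,P,a,.039).round(3),onz(K2,P2,b,.039).round(3),tri(ray(K,P,a),ray(K2,P2,b))[0].round(3))
    p=onz(K,P,a,.039)[:2]; y=np.arctan2(l[1]-p[1],l[0]-p[0]); print("yaw",np.degrees(y),np.hypot(*(np.array(l)-p)))
    pos=np.r_[np.array(l)+.03*np.array([np.cos(y),np.sin(y)])-.02*np.array([np.cos(y),np.sin(y)]),.27]
    for q in (down(y),down(y+np.pi)): print(env.ik(pos,q))
    if nm=="L":
        env.move_ptp(pos,down(y)); o=env.get_obs(); im=env.get_image("wrist"); cv2.imwrite("pics/wL.png",im[:,:,::-1]); np.savez("wL.npz",position=o["position"],tcp_rot=o["tcp_rot"]); print(o["t"])
E
```

```text
L [0.488 0.254 0.039] [0.488 0.248 0.039] [0.489 0.252 0.038]
yaw 7.229016900840742 0.06718713485541443
[ 3.95161419e-01 -5.20595730e-03  1.48539101e+00 -4.44089210e-16
  1.66140760e+00  1.83978760e+00]
[ 3.95161419e-01 -5.20595730e-03  1.48539101e+00 -4.44089210e-16
  1.66140760e+00 -1.30180505e+00]
2.0667
R [ 0.469 -0.251  0.039] [ 0.471 -0.249  0.039] [ 0.471 -0.25   0.04 ]
yaw 16.2848183643362 0.0701310195449584
[-4.38910138e-01 -7.37228743e-02  1.55192046e+00 -4.44089210e-16
  1.66339507e+00  8.47662490e-01]
[-4.38910138e-01 -7.37228743e-02  1.55192046e+00 -4.44089210e-16
  1.66339507e+00 -2.29393016e+00]
```

View pics/wL.png

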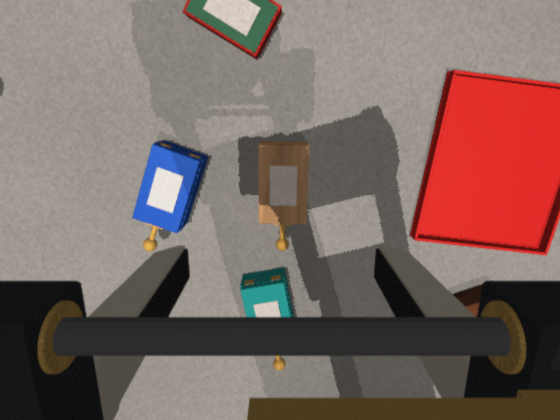

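The wrist view shows the left case at (283,183) with its pull at (282,244). The teal decoy's back edge is at row 268 and the blue decoy's ball is at (150,244), so open fingers at x≈224–340 stay clear. Next I'll fit the top face.

```bash
cat >> h.py <<'E'
def measure(im,obs,guess):
    """wood case in wrist image (RGB): centre, yaw, size of top face at z=.044; ball centre at z=.039"""
    K,P,_=campose("wrist",obs); hsv=cv2.cvtColor(im,cv2.COLOR_RGB2HSV); H,S,V=cv2.split(hsv)
    m=((H>=6)&(H<=26)&(S>75)&(V>40)).astype(np.uint8)
    c=P[:3,:3].T@(np.r_[guess,.044]-P[:3,3]); g=(K[0,2]-K[0,0]*c[0]/c[2],K[1,2]+K[1,1]*c[1]/c[2])
    n,l,s,cc=cv2.connectedComponentsWithStats(m); i=min((i for i in range(1,n) if s[i,4]>800),key=lambda i:np.hypot(*(cc[i]-g)))
    comp=(l==i).astype(np.uint8); body=cv2.morphologyEx(cv2.morphologyEx(comp,cv2.MORPH_CLOSE,np.ones((5,5))),cv2.MORPH_OPEN,np.ones((17,17)))
    cn=max(cv2.findContours(body,cv2.RETR_EXTERNAL,cv2.CHAIN_APPROX_NONE)[0],key=cv2.contourArea)[:,0]
    w=np.array([onz(K,P,p,.044)[:2] for p in cn],float)
    (cx,cy),(a,b),ang=cv2.minAreaRect((w*1000).astype(np.float32)); ang=np.radians(ang)+(np.pi/2 if b>a else 0)
    ang=(ang+np.pi/2)%np.pi-np.pi/2
    ball=None
    rest=cv2.morphologyEx(m&(1-cv2.dilate(body,np.ones((3,3)))),cv2.MORPH_OPEN,cv2.getStructuringElement(cv2.MORPH_ELLIPSE,(7,7)))
    bl=[(onz(K,P,x[0],.039)[:2],x[1]) for x in blobs(rest)]
    bl=[x for x in bl if np.hypot(*(x[0]-np.array([cx,cy])/1000))<.095]
    return np.array([cx,cy])/1000,ang,(max(a,b),min(a,b)),bl
E
python3 - <<'E'
from h import *
o=dict(np.load("wL.npz")); print(measure(cv2.imread("pics/wL.png")[:,:,::-1].copy(),o,(.555,.262)))
c,y,_,bl=measure(cv2.imread("pics/wL.png")[:,:,::-1].copy(),o,(.555,.262))
for b,_ in bl: print(np.hypot(*(b-c)),np.degrees(np.arctan2(*(c-b)[::-1])),np.degrees(y))
E
```

```text
(array([0.59132739, 0.26598206]), np.float64(-1.4435486756324178), (53.56032180786133, 25.898893356323242), [(array([0.55227772, 0.283124  ]), 394), (array([0.55758262, 0.24073335]), 390)])
0.04264649437698507 -23.700408762898903 -82.70924663543701
0.04214507142278277 36.804773779793045 -82.70924663543701
```

```bash
python3 - <<'E'
s=open("h.py").read()
s=s.replace("comp=(l==i).astype(np.uint8); body=cv2.morphologyEx(cv2.morphologyEx(comp,cv2.MORPH_CLOSE,np.ones((5,5))),","comp=cv2.morphologyEx((l==i).astype(np.uint8),cv2.MORPH_CLOSE,np.ones((5,5))); cv2.drawContours(comp,cv2.findContours(comp,cv2.RETR_EXTERNAL,cv2.CHAIN_APPROX_NONE)[0],-1,1,-1); body=cv2.morphologyEx(comp,")
s=s.replace("cv2.MORPH_OPEN,np.ones((17,17))","cv2.MORPH_OPEN,cv2.getStructuringElement(cv2.MORPH_ELLIPSE,(19,19))")
open("h.py","w").write(s.replace("    cn=max(","    cn=max("))
E
python3 - <<'E'
from h import *
o=dict(np.load("wL.npz"))
c,y,sz,bl=measure(cv2.imread("pics/wL.png")[:,:,::-1].copy(),o,(.555,.262)); print(c,np.degrees(y),sz,bl)
for b,_ in bl: print(np.hypot(*(b-c)),np.degrees(np.arctan2(*(c-b)[::-1])))
E
```

```text
[0.55643787 0.261828  ] 6.336978435516352 (96.2169418334961, 53.677268981933594) [(array([0.48536685, 0.25424253]), 143)]
0.07147467476985195 6.092163482554862
```

```bash
cat >> h.py <<'E'
R0=np.hypot(.116,.005); P0=np.arctan2(.005,.116)
def tcp_at(c,y,phi,dz=0.):   # TCP with grasp point at the pull, lid angle phi
    d=np.array([np.cos(y),np.sin(y)]); xy=c+d*(.045-R0*np.cos(phi+P0)); return np.r_[xy,.034+R0*np.sin(phi+P0)-.019+dz]
def raise_lid(c,y,f=4,top=.62):
    q=down(y); p=tcp_at(c,y,0,.001)
    env.move_ptp(p+[0,0,.11],q); env.move_straight(p,q,feed=.12); env.close(grip_force=f)
    o=env.get_obs(); print("grip",o["opening"],o["finger_force"],o["force"].round(2))
    for phi in np.linspace(0,top,6)[1:]:
        env.move_straight(tcp_at(c,y,phi,.001),q,feed=.06)
    o=env.get_obs(); print("up",o["opening"],o["finger_force"],o["force"].round(2),o["position"].round(4),o["t"])
E
python3 - <<'E'
from h import *
c=np.array([.5562,.2619]); y=np.radians(6.2)
raise_lid(c,y)
cv2.imwrite("pics/L_up.png",env.get_image("scene")[:,:,::-1])
env.let_go(); env.hold(.8); a=env.get_image("scene")[:,:,::-1]; b=env.get_image("wrist")[:,:,::-1]; cv2.imwrite("pics/L_rel.png",a); cv2.imwrite("pics/L_relw.png",b)
print(env.get_obs()["t"])
u=cv2.imread("pics/L_up.png"); k=lambda i:cv2.resize(i[130:280,320:520],None,fx=2,fy=2)
cv2.imwrite("pics/L_cmp.png",np.hstack([k(u),k(a)]))
E
```

```text
grip 0.015457467953438732 4.000022225081921 [-0.14 -1.03 -0.16]
up 0.0156793100785959 3.999970257282257 [-0.65  0.08 -0.14] [0.5102 0.2569 0.0878] 7.0083
9.25
```

View pics/L_cmp.png

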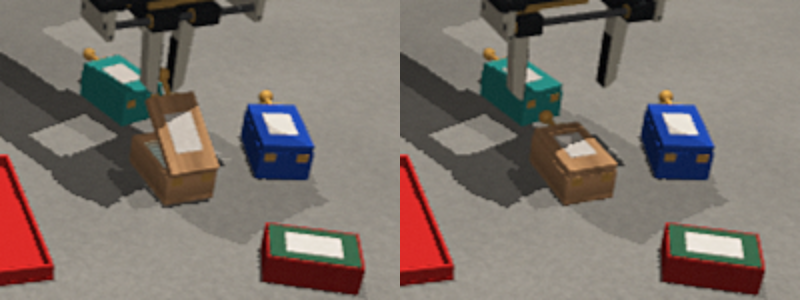

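The left pane shows the lid held up. The right pane shows that after release it dropped, with its pull back at scene (392,188), its original pixel. So the left case is good. Now the right case.

```bash
python3 - <<'E'
from h import *
p=env.get_obs()["position"]; env.move_straight(p+[0,0,.14],feed=.25)
g=np.array([.5365,-.231]); y=np.radians(16.3); d=np.array([np.cos(y),np.sin(y)])
env.move_ptp(np.r_[g+.01*d,.27],down(y)); o=env.get_obs(); im=env.get_image("wrist"); cv2.imwrite("pics/wR.png",im[:,:,::-1])
c,yy,sz,bl=measure(im,o,g); print(c,np.degrees(yy),sz,bl,o["t"])
for b,_ in bl: print(np.hypot(*(b-c)),np.degrees(np.arctan2(*(c-b)[::-1])))
E
```

```text
[ 0.5382431  -0.22898982] 15.537444114685059 (96.17479705810547, 54.83929443359375) [(array([ 0.46933888, -0.24831506]), 148)] 11.7333
0.07156295737690745 15.666962071325013
```

View pics/wR.png

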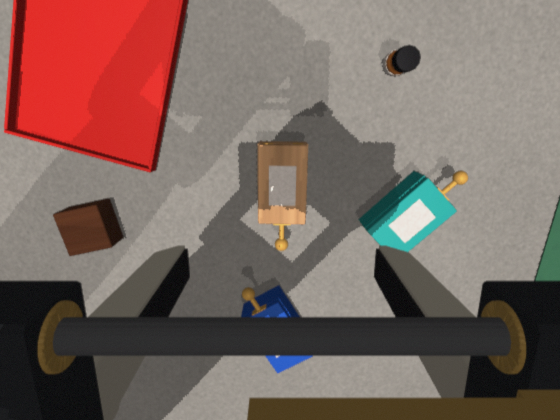

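The wrist view shows the right case at (283,183) with its pull at (281,244). Finger zones at x 223–239 and 323–339 on that row are free, since the teal corner starts at x≈360.

```bash
python3 - <<'E'
from h import *
c=np.array([.5382,-.2289]); y=np.radians(15.6)
raise_lid(c,y,6)
u=env.get_image("scene")[:,:,::-1]; cv2.imwrite("pics/R_up.png",u)
env.let_go(); env.hold(1.0); a=env.get_image("scene")[:,:,::-1]; cv2.imwrite("pics/R_rel.png",a)
print(env.get_obs()["t"])
k=lambda i:cv2.resize(i[150:300,80:280],None,fx=2,fy=2)
cv2.imwrite("pics/R_cmp.png",np.hstack([k(u),k(a)]))
E
```

```text
grip 0.015322687395317709 6.000019982457161 [ 0.36 -0.84 -0.36]
up 0.014965090508671702 6.0000405460596085 [-0.05 -0.79  1.52] [ 0.4937 -0.2413  0.0878] 16.6833
19.075
```

View pics/R_cmp.png

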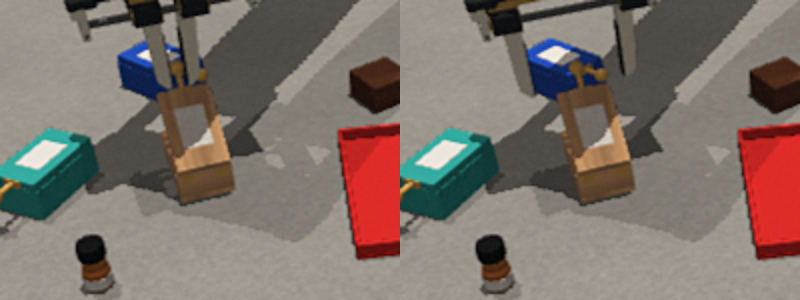

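On release the lid stays up, with its pull still raised at pane (182,70) and (578,70). So the right case is the stiff one. I'll lower its lid, open, back off, re-measure, and measure the tray.

```bash
python3 - <<'E'
from h import *
c=np.array([.5382,-.2289]); y=np.radians(15.6); q=down(y)
env.close(grip_force=8)
for phi in np.linspace(.62,0,5)[1:]: env.move_straight(tcp_at(c,y,phi,.001),q,feed=.07)
env.move_straight(tcp_at(c,y,0,-.0015),q,feed=.03); print("shut",env.get_obs()["force"].round(2))
env.let_go(); p=env.get_obs()["position"]; env.move_straight(p+[0,0,.12],feed=.2)
g=np.array([.5382,-.2289]); d=np.array([np.cos(y),np.sin(y)])
env.move_ptp(np.r_[g+.01*d,.27],q); o=env.get_obs(); im=env.get_image("wrist"); cv2.imwrite("pics/wR2.png",im[:,:,::-1])
cc,yy,sz,bl=measure(im,o,g); print(cc,np.degrees(yy),sz,bl,o["t"])
for b,_ in bl: print(np.hypot(*(b-cc)),np.degrees(np.arctan2(*(cc-b)[::-1])))
ms=[]
X,Y=np.meshgrid(np.arange(.45,.95,.001),np.arange(-.25,.25,.001)); 
for n in ("scene","side"):
    i=cv2.imread(f"pics/{n}0.png"); H,S,V=cv2.split(cv2.cvtColor(i,cv2.COLOR_BGR2HSV)); m=(((H<6)|(H>174))&(S>150)&(V>50)).astype(np.uint8)
    m=max(blobs(m,1500),key=lambda b:b[1])[3].astype(np.uint8); m=cv2.morphologyEx(m,cv2.MORPH_CLOSE,np.ones((5,5)))
    K,P,_=campose(n); C=(np.c_[X.ravel(),Y.ravel(),np.full(X.size,.018)]-P[:3,3])@P[:3,:3]
    u=(K[0,2]-K[0,0]*C[:,0]/C[:,2]).reshape(X.shape).astype(np.float32); v=(K[1,2]+K[1,1]*C[:,1]/C[:,2]).reshape(X.shape).astype(np.float32)
    w=cv2.remap(m*255,u,v,cv2.INTER_LINEAR)>127; ms.append(w)
for w in ms+[ms[0]&ms[1]]:
    r=cv2.minAreaRect(np.argwhere(w)[:,::-1].astype(np.float32)); print("tray",np.round([.45+r[0][0]/1000,-.25+r[0][1]/1000],4),np.round(r[1],1),round(r[2],1))
E
```

```text
shut [-0.24  1.05  4.34]
[ 0.53768396 -0.22997672] 13.825469017028807 (96.28597259521484, 54.799659729003906) [(array([ 0.46783782, -0.24739047]), 154)] 24.8583
0.07198418375567675 13.999348544457677
tray [0.612  0.0049] [222.9 172.2] 0.4
tray [0.5995 0.003 ] [168. 197.] 90.0
tray [0.5995 0.0025] [167. 197.] 90.0
```

```bash
python3 - <<'E'
from h import *
c=np.array([.5377,-.2299]); y=np.radians(13.9); q=down(y)
env.move_ptp(np.r_[c,.12],q); env.move_straight(np.r_[c,.009],q,feed=.12); env.close(grip_force=25)
o=env.get_obs(); print("grip",o["opening"],o["finger_force"],o["position"].round(4),o["t"])
env.move_straight(np.r_[c,.13],q,feed=.1); o=env.get_obs(); print("lift",o["opening"],o["force"].round(2))
t=np.array([.613,.003]); q0=down(0.)
env.move_straight(np.r_[t,.13],q0,feed=.15); 
env.move_straight(np.r_[t,.03],q0,feed=.1); env.hold(.2); f0=env.get_obs()["force"][2]
z=.018
while z>.0105:
    env.move_straight(np.r_[t,z],q0,feed=.02); f=env.get_obs()["force"][2]; 
    if f-f0>1.5: break
    z-=.001
o=env.get_obs(); print("down",f0,f,z,o["position"].round(4),o["t"])
env.let_go(); env.hold(.2); p=env.get_obs()["position"]; env.move_straight(p+[0,0,.2],feed=.15)
env.move_ptp([.45,0.0,.35],q0)
a=env.get_image("scene")[:,:,::-1]; b=env.get_image("wrist")[:,:,::-1]; cv2.imwrite("pics/end.png",a); cv2.imwrite("pics/endw.png",b); print(env.get_obs()["t"])
E
```

```text
grip 0.055819827685409364 25.000081658363342 [ 0.5377 -0.23    0.0091] 27.3083
lift 0.05596166733484633 [-0.23  0.21 -5.15]
down -5.412750312687016 -3.2733437314868676 0.012999999999999994 [0.6132 0.003  0.0131] 33.8
37.225
```

View pics/end.png

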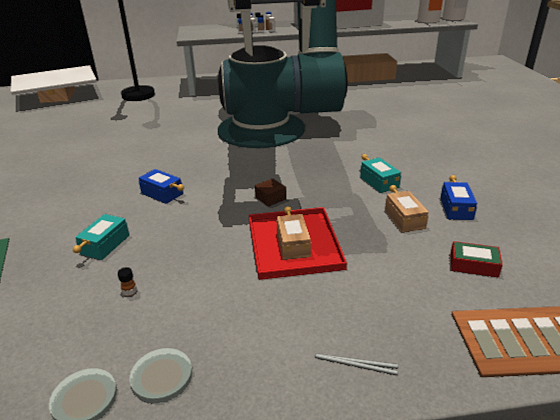

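View pics/endw.png

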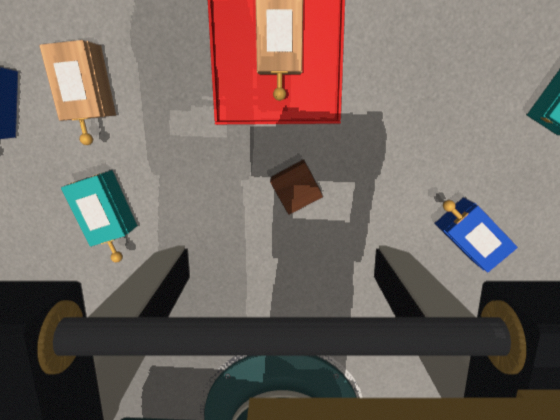

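The end views show the case flat in the tray at scene (293,233), with its lid apparently shut and its pull inside the rim. The good case at (406,210) and the bystanders are at their first pixels. I'll check the pull height and any changes numerically, then hand in.

```bash
python3 - <<'E'
from h import *
K,P,_=campose("scene"); o=env.get_obs(); Kw,Pw,_=campose("wrist",o); 
print("pull",tri(ray(K,P,(288,211)),ray(Kw,Pw,(280,93))))
a,b=cv2.imread("pics/scene0.png"),cv2.imread("pics/end.png")
for n,(x,y,w,h) in dict(good=(383,183,48,52),block=(252,178,36,28),vial=(116,264,24,36),carton=(448,238,58,40)).items():
    g=[cv2.cvtColor(i[y:y+h,x:x+w],cv2.COLOR_BGR2GRAY).astype(np.float32) for i in (a,b)]; print(n,np.round(cv2.phaseCorrelate(*g),2) if 0 else cv2.phaseCorrelate(*g))
E
```

```text
pull (array([0.54142647, 0.00292097, 0.04108959]), [np.float64(0.00019112436113839695), np.float64(0.00019112436113837778)])
good ((0.39283707649705946, -0.028640662663558913), 1.0254884406372353)
block ((0.42840519976963165, -0.3718268402134104), 0.6589581335032427)
vial ((0.05795074713567239, -0.016399728254068435), 0.9826645743515756)
carton ((-0.031612277018862045, 0.006969088755166553), 0.9623576898376147)
```

```bash
python3 -c "
from station import env
print(env.close_job())"
```

```text
the job is handed in; nothing more can be done
None
```

Job handed in at about 37 s of the 72 s allowed: the left lid dropped shut by itself, so that case stays where it stood; the right lid stayed up, so I closed it and set that case flat in the red tray, with the bystanders unmoved.

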